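# Vent the potting chamber and hold its lid open

## Task

Vent the small vacuum potting chamber and show the board inside: first, with the lid still shut, turn the lever of the vent valve on its side to half open (45 degrees between closed, across the pipe, and fully open, along it). Then raise the hinged lid by its handle and hold it open at 40 degrees; it falls shut when let go, so finish while still holding it there with the gripper. Leave the valve at half open and everything else on the worktop where it is.

Things in the scene. Friction and masses are not known exactly. Their poses are not given: they have to be found in the camera images.
- vac_chamber: aluminium vacuum box with a lid on a round pedestal fixed to the worktop: box 130 mm deep (x) x 116 mm wide (y), 55 to 120 mm up. Origin: centre of the pedestal's underside, z up. Its front (-x) carries a round gauge, 20 mm proud, and faces roughly the robot; the lid hinges on the far (+x) upper edge; the vent pipe leaves the left (+y) side along y, 100 mm up, to y = 171 mm.
- vac_lid (a joint): angle of the lid, rad: 0 shut, grows as the front edge is lifted, stop at 1.25; 40 degrees is 0.698. Nearly free hinge, lid about 0.4 kg (0.3 to 0.55), so it falls shut from every angle: about 1.5 to 3 N upward at the handle holds it.
- lid_hinge (a point): point on the lid's hinge line, in its middle, at (65, 0, 121) mm in the chamber's frame; the hinge line runs along the chamber's y. The lid is a plate 134x120x8 mm from here towards -x.
- lid_handle (a point): centre of the lid's handle: black bar 26 mm long (along the chamber's y) and 20 mm thick on a 12 mm neck near the lid's front edge. Lid shut: at (-50, 0, 163) mm in the chamber's frame, 34 mm above the lid's upper face; 115 mm from the hinge along the lid, 42 mm square to it. Pinched by its flat ends it can pivot between the pads as the lid rises. The point turns with the lid.
- vent_lever (a joint): angle of the valve lever, rad: 0 closed (lever along the chamber's -x, across the pipe), 1.571 fully open (lever along +y, along the pipe); grows clockwise seen from above. Half open is 0.785. Starts nearly closed (0 to 0.3). It stays where it is left; friction about 0.12 N m.
- lever_pivot (a point): point on the vertical axis of the valve lever at the lever's mid-height, at (0, 115, 145) mm in the chamber's frame.
- lever_grip (a point): middle of the lever's black sleeve, 70 mm out from the lever's axis and level with lever_pivot; the sleeve is 56 mm long, 13 mm wide and 18 mm high, with free space below it. This point turns with the lever; its -x points outward along it.
- flux_tin: bystander, to be left alone: round beige flux tin, 54 mm wide and 23 mm high, right of the chamber. Origin: centre of its underside
- solder_spool: bystander, to be left alone: spool of solder, 64 mm wide, 35 mm high, far right near the heap of adapters. Origin: centre of its underside
- white_relay_box: bystander, to be left alone: white box 50x70x40 mm behind the chamber. Origin: centre of its underside
- remote_control: bystander, to be left alone: black remote control 165x46x20 mm at the front edge of the worktop. Origin: centre of its underside
- paint_brush: bystander, to be left alone: small paint brush, 166 mm long, at the front left. Origin: centre of its underside
- side_cutters: bystander, to be left alone: side cutters, 109 mm long, on the white board. Origin: centre of its underside
- screwdriver_stub: bystander, to be left alone: short screwdriver, 110 mm long, on the white board left of the valve. Origin: centre of its underside

How it is judged:
By the outcome, as a careful person would: the job done as asked, in the order asked, and still so for the second after the job is handed in, while the arm keeps its last pose, push and grip.
It also fails if it takes over 48 s, if anything falls off the work surface, if the arm or the gripper's body presses on something with over 40 N, if the wrist force passes 120 N, or if a joint passes its speed limit or range.

## Robot

A 6-joint arm with a two-finger parallel gripper is mounted at the origin on a cart in front of the work surface, level with it; the furniture and walls round the work are solid. World frame = base frame: x ahead of the robot, y to its left, z up, the work surface at z = 0. Lengths are in m, angles in degrees, forces in N, time in s.
With the tool pointing down it reaches from about 0.4 to 0.825 m from the base axis. Payload 7 kg.
Tool frame: the origin (TCP) lies at the very end of the fingers, on their centre line; the grasp point (between the pads) lies pinch_z behind it (pinch_z is the distance from the TCP to the grasp point, in m); z points along the fingers, y is the line along which they close (so a half turn about z gives the same grasp; the last joint's range is limited). The gripper opens to 88 mm and grips with 3 to 60 N. Pads are 19 mm wide; open, the fingers measure 130 mm over their backs; the gripper's body (78 mm by 193 mm) begins 47 mm behind the grasp point.
Start: joints at [82.741, 20.546, 0.682, 0, -70.136, -16.507], TCP at [0.272, 0.618, 0.227] pointing down, gripper open.
Joint ranges: [-176.03, 176.03], [-82.01, 121.73], [-58.28, 71.71], [-173.87, 95.51], [-174.79, -0.11], [-173.66, 173.66]. Speed limits (degrees/s): [136.94, 136.94, 172.46, 180, 180, 180].

## Interface

Orientations are given as [roll, pitch, yaw] about the fixed x, y, z axes, in that order (R = Rz(yaw) Ry(pitch) Rx(roll)).
In Python, from workcell import read_state, grab_frame, camera_model, finish_job, find_in, regions_of, pinch_z gives the robot as it stands. The module is installed in compiled form; this text tells all that it offers.
- The arm moves only by the tool carry_out, never from a script. Its argument "motion" is text: rows parted by semicolons, each of 7 numbers parted by spaces: the gripper's target within -1 to 1 (fully open at 1, half-way at 0, shut at -1), then the shift along the tool's x, y, z in m, then the turn, a rotation vector about the tool's x, y, z in degrees. In form: grip tx ty tz wx wy wz; .... A call has 1 to 5 rows; each row shifts and turns the commanded pose from where the row before left it, along the tool's axes as they then stand; what a row does not reach is not made up. A row lasts 1/10 s, in which the tool goes at most 50 mm and 8.59 degrees, less where a joint would pass 70% of its speed; a pose out of reach is approached as far as the arm can. A call is refused whole if a number of a shift passes 0.05 or a number of a turn 8.59, either way. A call with a gripper value outside its range is refused whole. The fingers move at their own pace and stop on an object; "grip_force" is the grip in N (left out, the last holds). Time passes only in rows, so rows that do not move let the fingers close. It gives the time, the measured TCP pose, the force, the opening and the grip force at its end, in the units of the state.
- read_state(): the state, without advancing time (a new reading comes with each control period).
- grab_frame(name): name is "side" or "top" or "wrist"; returns (picture, depth): 480x640x3 uint8, blue, green, red; 480x640 float32, m along the optical axis (not along the pixel's ray), 0 where there is no reading.
- camera_model(name): a dict with "intrinsics" (3x3 intrinsics, pixels), "rvec" (rotation vector, rad) and "tvec" (3), from world to camera coordinates, as OpenCV has them. Camera axes: x right, y down, z forward; pixel columns grow to the right and rows downward; lengths in m; the calibration is good to about 2 mm. A picture is of the moment at which its call begins: read the wrist's pose just before it. camera_model takes no time and is no camera call; for the wrist camera it gives the pose at the moment of the call.
- finish_job(): hands the job in; it is judged then, once.
Trained networks look in the newest picture that a camera, given by its name, has taken for a name from the list of things; names that differ only in an ending like _2 or _b are one class to them, and where a whole thing is asked for, a point or a joint stands for the part that bears it (a point fixed in the world has none). Each returns a list of dicts, best first, with "score" (0 to 1); they miss things now and then, are a little off and sometimes report something else, mostly with a low value. They report only what shows in the picture. A call takes as long as a camera call.
- find_in(camera, query): "xy" ([column, row] in pixels, amid what is visible of it).
- regions_of(camera, query): "region" (480x640 bool, what is visible of it) and "xy" ([column, row] in pixels, amid what is visible of it).
The state is a dict: "time_s": time; "qpos": joint angles; "joint_vel": joint speeds; "effort": joint torques, N m; "tool_pos": TCP position; "ee_rot": TCP orientation; "contact_force": force on the tool from outside, world axes, zero at the start; "torque": the same for the moment, N m; "grip_width": opening from 0.0 (shut) to 1.0 (fully open); "finger_force": force on a finger pad.
Only numpy, scipy, OpenCV 4.12 (cv2) and the standard library are available. Lean on these libraries where they do the work, as an engineer would, in place of code of your own. Each camera call takes 0.05 s, during which the arm holds its last target. There are 200 camera calls.

## Working session

There is one attempt and no reset: what is moved stays moved. The work goes in short steps, Python scripts to look and compute and a tool call to move; the robot and the scene stay as the last step left them, time stands still between calls to the robot, and variables do not carry over. Pictures are saved under pics/ and viewed, at most 10 in all, crops included, and the job is handed in when it is done.

Besides the shell and the picture viewer there is one more tool, called after "Request:" as name(argument=value, ...) on one line, values as JSON. carry_out: Moves the arm, as the interface text tells. Its arguments: {"type":"object","properties":{"motion":{"type":"string"},"grip_force":{"type":"number"}},"required":["motion"]}

```bash
mkdir -p pics
cat > h.py <<'E'
import numpy as np, cv2
from scipy.spatial.transform import Rotation as R
from workcell import *
def px2w(cam,uv,d,m=None):
    m=m or camera_model(cam); K=np.array(m["intrinsics"]); Rm=cv2.Rodrigues(np.array(m["rvec"],float))[0]
    uv=np.atleast_2d(uv).astype(float); d=np.atleast_1d(d)
    p=np.c_[(uv[:,0]-K[0,2])/K[0,0]*d,(uv[:,1]-K[1,2])/K[1,1]*d,d]
    return (p-np.array(m["tvec"]).ravel())@Rm
def cloud(cam,reg,d):
    v,u=np.nonzero(reg&(d>0)); return px2w(cam,np.c_[u,v],d[v,u])
E
python3 - <<'E'
from h import *
print(read_state(),pinch_z)
for c in ("top","side"):
    im,d=grab_frame(c); cv2.imwrite(f"pics/{c}0.png",im)
    for q in ("vac_chamber","lid_handle","lever_grip","lever_pivot","lid_hinge"):
        f=find_in(c,q)[:2]
        for o in f:
            u,v=np.round(o["xy"]).astype(int); print(c,q,round(o["score"],2),u,v,px2w(c,[u,v],d[v,u]).round(3))
    for q in ("vac_chamber","lid_handle","lever_grip","vac_lid"):
        for o in regions_of(c,q)[:1]:
            p=cloud(c,o["region"],d); print(c,q,"reg",round(o["score"],2),np.round(o["xy"]),np.median(p,0).round(3),np.percentile(p,2,axis=0).round(3),np.percentile(p,98,axis=0).round(3))
E
```

```text
{'time_s': 0.0, 'qpos': array([ 8.27403542e+01,  2.05906062e+01,  6.33263833e-01, -2.21354033e-02,
       -7.01353864e+01, -1.65078003e+01]), 'joint_vel': array([ 0.0517855 , -0.06067599,  0.00205879,  0.07544467, -0.07122059,
        0.04233653]), 'effort': array([ 4.60474203e-04, -5.82712519e+01,  2.93043101e+01,  6.99726105e+00,
        6.83893843e-03, -1.48835288e-04]), 'tool_pos': array([0.27184681, 0.61729416, 0.22562183]), 'ee_rot': array([ 1.79905180e+02, -6.40039198e-03, -2.37749793e+01]), 'contact_force': array([-0.16487119,  0.15907081,  0.24855913]), 'torque': array([ 0.0095911 , -0.01578118, -0.00796805]), 'finger_force': 0.0, 'grip_width': 0.9988113725853273} 0.0188
top vac_chamber 0.74 327 230 [[ 0.536 -0.017  0.128]]
top lid_handle 0.72 334 236 [[ 0.524 -0.032  0.125]]
top lever_grip 0.61 248 228 [[0.542 0.157 0.041]]
top lever_grip 0.56 292 182 [[0.633 0.056 0.15 ]]
top lever_pivot 0.67 292 184 [[0.628 0.055 0.154]]
top lid_hinge 0.89 335 234 [[ 0.528 -0.034  0.132]]
top lid_hinge 0.42 257 286 [[0.413 0.137 0.021]]
top vac_chamber reg 0.81 [325. 230.] [ 0.538 -0.017 
[... 426 characters left out ...]
98 262 [[ 0.667 -0.089  0.04 ]]
side lid_handle 0.78 336 244 [[ 0.534 -0.03   0.128]]
side lever_grip 0.67 350 199 [[0.636 0.049 0.151]]
side lever_grip 0.2 378 361 [[ 0.46  -0.259  0.027]]
side lever_pivot 0.85 352 200 [[0.635 0.041 0.153]]
side lid_hinge 0.6 333 247 [[ 0.521 -0.036  0.131]]
side vac_chamber reg 0.71 [338. 256.] [ 0.516 -0.042  0.128] [ 0.458 -0.113  0.008] [0.665 0.07  0.162]
side lid_handle reg 0.94 [338. 244.] [ 0.522 -0.037  0.13 ] [ 0.463 -0.108  0.125] [0.593 0.029 0.171]
side lever_grip reg 0.66 [350. 200.] [0.632 0.05  0.15 ] [ 0.625 -0.003  0.023] [0.746 0.148 0.158]
side vac_lid reg 0.91 [334. 244.] [ 0.523 -0.037  0.13 ] [ 0.462 -0.106  0.119] [0.6   0.034 0.17 ]
```

View pics/top0.png

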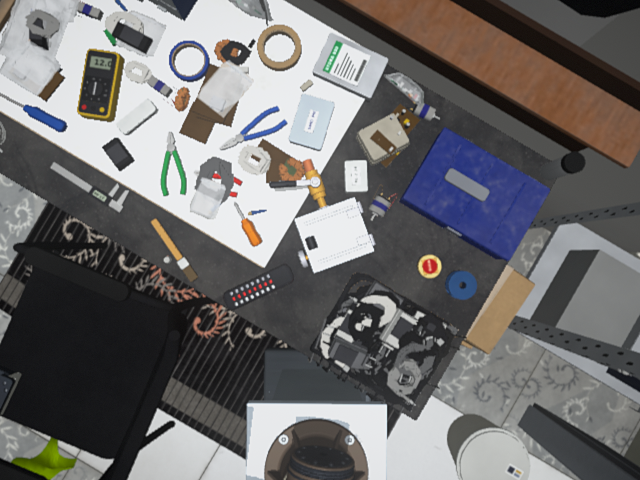

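View pics/side0.png

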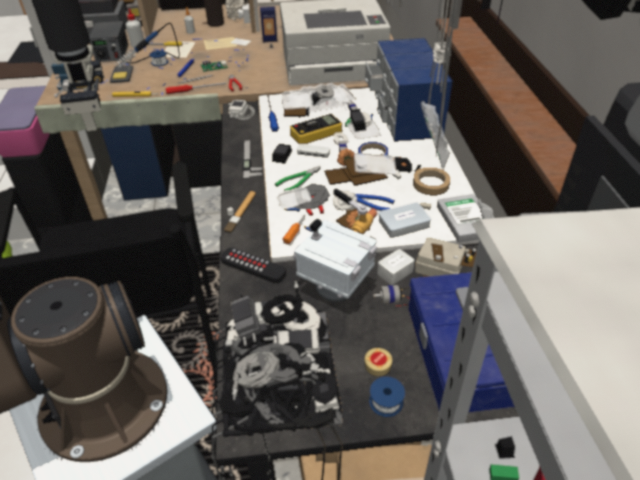

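The top view shows the lid centred near (335,236), with its front and gauge at (305,258) facing image left (about +y). The black handle is at (311,242). The lever runs from the pivot near (315,180) to its tip at (273,184), and the pipe runs up-image. Next I fit the yaw from the depth data.

```bash
cat > fit.py <<'E'
from h import *
def fit(c,verbose=True):
    im,d=grab_frame(c); reg=regions_of(c,"vac_lid")[0]["region"]; p=cloud(c,cv2.dilate(reg.astype(np.uint8),np.ones((5,5)))>0,d)
    t=p[(abs(p[:,2]-np.median(p[:,2]))<.006)]
    (cx,cy),(w,h),a=cv2.minAreaRect((t[:,:2]*1000).astype(np.float32)); print(c,"lid",cx,cy,w,h,a,np.median(t[:,2]))
    hp=p[p[:,2]>.155]; print(" handle",len(hp),hp.mean(0).round(4),hp.max(0).round(3),hp.min(0).round(3))
    L=[o for o in regions_of(c,"lever_grip") if abs(o["xy"][1]-(182 if c=="top" else 199))<20]
    q=cloud(c,L[0]["region"],d); q=q[(q[:,2]>.135)&(q[:,2]<.17)]
    (cx,cy),(w,h),a=cv2.minAreaRect((q[:,:2]*1000).astype(np.float32)); print(" lever",len(q),cx,cy,w,h,a,q.mean(0).round(4))
    e=np.linalg.eigh(np.cov(q[:,:2].T))[1][:,1]; print(" dir",np.degrees(np.arctan2(e[1],e[0])))
    pr=(q[:,:2]-q[:,:2].mean(0))@e; print(" ends",(q[pr<pr.min()+.006].mean(0)).round(4),(q[pr>pr.max()-.006].mean(0)).round(4))
if __name__=="__main__":
    fit("top");fit("side")
    c=cv2.imread("pics/top0.png")[140:290,240:400]; cv2.imwrite("pics/topc.png",cv2.resize(c,None,fx=5,fy=4.0*1,interpolation=cv2.INTER_CUBIC) if 0 else cv2.resize(c,(640,600),interpolation=cv2.INTER_CUBIC))
E
python3 fit.py
```

```text
top lid 529.1030883789062 -34.425048828125 120.0019760131836 139.6434783935547 20.693824768066406 0.12940479455665024
 handle 128 [0.5102 0.0149 0.1707] [0.524 0.027 0.177] [0.496 0.003 0.16 ]
 lever 341 630.1940307617188 49.325523376464844 20.70792579650879 102.10952758789062 7.0565714836120605 [0.6318 0.0476 0.1511]
 dir 94.87265286011692
 ends [0.6363 0.002  0.1495] [0.6276 0.0976 0.152 ]
side lid 530.8949584960938 -36.47233581542969 123.89869689941406 142.84866333007812 21.410737991333008 0.1300558698372541
 handle 124 [0.5101 0.009  0.1685] [0.528 0.022 0.176] [ 0.498 -0.001  0.155]
 lever 254 630.6920776367188 46.515201568603516 19.12406349182129 104.88442993164062 6.33040189743042 [0.6319 0.0439 0.15  ]
 dir 95.34964528404545
 ends [ 0.6369 -0.0021  0.1493] [0.6267 0.0952 0.1501]
```

View pics/topc.png

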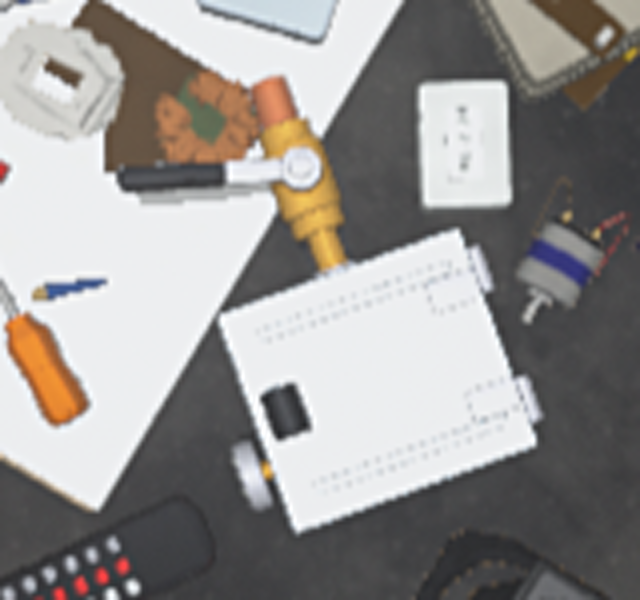

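Request:
carry_out(motion="0 0.039 0.025 0 0 0 0; 0 0.039 0.025 0 0 0 0; 0 0.039 0.025 0 0 0 0; 0 0.039 0.025 0 0 0 0; 0 0.039 0.025 0 0 0 0", grip_force=15)

```text
time_s: 1.8
tool_pos: [0.4008, 0.4232, 0.2268]
ee_rot: [-180.0, -0.0, -23.7]
contact_force: [0.6, -0.1, 0.2]
grip_width: 0.609
finger_force: 0.0
```

Request:
carry_out(motion="0 0.039 0.025 0 0 0 0; 0 0.039 0.025 0 0 0 0; 0 0.039 0.025 0 0 0 0; 0 0.039 0.025 0 0 0 0; 0 0.039 0.025 0 0 0 0")

```text
time_s: 2.3
tool_pos: [0.529, 0.2301, 0.227]
ee_rot: [-180.0, -0.0, -23.7]
contact_force: [0.5, 0.6, 0.2]
grip_width: 0.503
finger_force: 0.0
```

Request:
carry_out(motion="0 0.039 0.025 0 0 0 0; 0 0.039 0.025 0 0 0 0; 0 0.039 0.025 0 0 0 0; 0 0.039 0.025 0 0 0 0; 0 0 0 0 0 0 8")

```text
time_s: 2.8
tool_pos: [0.6327, 0.0729, 0.2259]
ee_rot: [179.9, -0.0, -31.9]
contact_force: [-0.4, 0.2, -0.4]
grip_width: 0.498
finger_force: 0.0
```

Request:
carry_out(motion="0 0 0 0 0 0 8; 0 0 0 0 0 0 8; 0 0 0 0 0 0 8; 0 0 0 0 0 0 8; 0 0 0 0 0 0 8")

```text
time_s: 3.3
tool_pos: [0.6307, 0.0773, 0.2266]
ee_rot: [-180.0, 0.0, -72.1]
contact_force: [0.7, 0.5, 0.3]
grip_width: 0.503
finger_force: 0.0
```

Request:
carry_out(motion="0 0 0 0 0 0 8; 0 0 0 0 0 0 5; 0 0 0 0 0 0 0; 0 0 0 0 0 0 0")

```text
time_s: 3.7
tool_pos: [0.6307, 0.0774, 0.2266]
ee_rot: [-180.0, 0.0, -84.6]
contact_force: [-1.0, -0.5, 0.8]
grip_width: 0.502
finger_force: 0.0
```

Run:
```python
from h import *
m=camera_model("wrist"); im,d=grab_frame("wrist"); cv2.imwrite("pics/w1.png",im)
for q in ("lever_grip","vac_lid"):
    for o in regions_of("wrist",q)[:2]:
        p=cloud("wrist",o["region"],px_d:=d) if 0 else None
        v,u=np.nonzero(o["region"]&(d>0)); p=px2w("wrist",np.c_[u,v],d[v,u],m)
        g=im[v,u].max(1)
        print(q,round(o["score"],2),o["xy"],len(p),p.mean(0).round(4))
        if q=="lever_grip":
            for nm,k in (("all",(p[:,2]>.14)),("dark",(p[:,2]>.14)&(g<80))):
                t=p[k]
                if len(t)>20: print(nm,len(t),cv2.minAreaRect((t[:,:2]*1000).astype(np.float32)),np.median(t[:,2]),t.mean(0).round(4))
        else:
            t=p[abs(p[:,2]-.13)<.006]; print(cv2.minAreaRect((t[:,:2]*1000).astype(np.float32)))
            t=p[p[:,2]>.155]; print("handle",len(t),t.mean(0) if len(t) else 0)
```

```text
lever_grip 0.76 [315.8, 192.2] 4164 [0.6335 0.0448 0.1521]
all 4164 ((631.8284301757812, 49.72360610961914), (20.764822006225586, 103.19100189208984), 6.270252704620361) 0.1524521701110722 [0.6335 0.0448 0.1521]
dark 1909 ((631.4673461914062, 73.77033233642578), (12.508285522460938, 54.60688781738281), 4.3135294914245605) 0.1539600006076353 [0.6315 0.0725 0.1538]
vac_lid 0.78 [499.9, 89.2] 40663 [ 0.5299 -0.0214  0.1319]
((527.1401977539062, -27.41412353515625), (120.61616516113281, 124.5093994140625), 20.793237686157227)
handle 2343 [0.51416554 0.0142146  0.1700237 ]
vac_lid 0.45 [522.1, 243.2] 4040 [0.4358 0.0923 0.0186]
((0.0, 0.0), (0.0, 0.0), 0.0)
handle 0 0
```

View pics/w1.png

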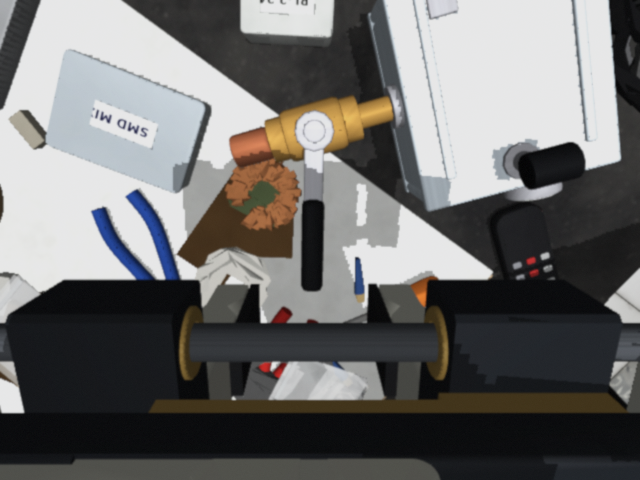

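The wrist view shows the sleeve vertical at (313,245), midway between the fingers, and the pivot at (314,131). The lever is about 16° open. I'll descend and pinch it.

Request:
carry_out(motion="0 0.004 0 0.03 0 0 0; 0 0 0 0.03 0 0 0; 0 0 0 0.025 0 0 0; 0 0 0 0.014 0 0 0; 0 0 0 0 0 0 0")

```text
time_s: 4.35
tool_pos: [0.6299, 0.073, 0.1256]
ee_rot: [179.8, -0.1, -84.7]
contact_force: [0.4, 0.1, 1.2]
grip_width: 0.503
finger_force: 0.0
```

Request:
carry_out(motion="-1 0 0 0 0 0 0; -1 0 0 0 0 0 0; -1 0 0 0 0 0 0; -1 0 0 0 0 0 0; -1 0 0 0 0 0 0")

```text
time_s: 4.85
tool_pos: [0.6314, 0.0735, 0.1283]
ee_rot: [-179.9, 0.0, -84.8]
contact_force: [-0.5, -0.1, 2.6]
grip_width: 0.151
finger_force: 15.0
```

Request:
carry_out(motion="-1 0.0004 -0.0072 0 0 0 5.9; -1 0.0004 -0.0072 0 0 0 5.9; -1 0.0004 -0.0072 0 0 0 5.9; -1 0.0004 -0.0072 0 0 0 5.9; -1 0.0004 -0.0072 0 0 0 5.9")

```text
time_s: 5.35
tool_pos: [0.6652, 0.0673, 0.1282]
ee_rot: [179.9, -0.0, -114.5]
contact_force: [-7.9, 1.5, 7.3]
grip_width: 0.148
finger_force: 15.2
```

Request:
carry_out(motion="-1 0 0 0 0 0 0; -1 0 0 0 0 0 0")

```text
time_s: 5.55
tool_pos: [0.6658, 0.0671, 0.1282]
ee_rot: [180.0, -0.0, -114.3]
contact_force: [-4.2, 0.2, 4.6]
grip_width: 0.153
finger_force: 15.3
```

Request:
carry_out(motion="0 0 0 0 0 0 0; 0 0 0 0 0 0 0; 0 0 0 0 0 0 0; 0 0 0 -0.03 0 0 0; 0 0 0 -0.04 0 0 0")

```text
time_s: 6.05
tool_pos: [0.6648, 0.067, 0.1957]
ee_rot: [179.8, -0.2, -114.3]
contact_force: [0.0, 0.5, 0.5]
grip_width: 0.487
finger_force: 0.0
```

Request:
carry_out(motion="0 0 0 -0.04 0 0 0; 0 0 0 0 0 0 0; 0 0 0 0 0 0 0")

```text
time_s: 6.35
tool_pos: [0.6666, 0.0676, 0.2388]
ee_rot: [-179.9, 0.1, -114.3]
contact_force: [0.4, -0.4, -1.2]
grip_width: 0.501
finger_force: 0.0
```

```bash
cat > lev.py <<'E'
from h import *
def lev(cam,pts):
    m=camera_model(cam); im,d=grab_frame(cam)
    for o in regions_of(cam,"lever_grip")[:3]:
        v,u=np.nonzero(o["region"]&(d>0)); p=px2w(cam,np.c_[u,v],d[v,u],m); g=im[v,u].max(1)
        for nm,k in (("all",(p[:,2]>.14)),("dark",(p[:,2]>.14)&(g<80))):
            t=p[k&(p[:,2]<.17)]
            if len(t)>20:
                e=np.linalg.eigh(np.cov(t[:,:2].T))[1][:,1]
                c=t[:,:2].mean(0)-pts
                print(cam,nm,len(t),cv2.minAreaRect((t[:,:2]*1000).astype(np.float32)),t.mean(0).round(4),"dir",np.degrees(np.arctan(e[1]/e[0])),"from pivot",np.degrees(np.arctan2(c[1],c[0])))
    return im
if __name__=="__main__":
    im=lev("wrist",np.array([.637,.0037])); cv2.imwrite("pics/w2.png",im)
E
python3 lev.py
```

```text
wrist all 3760 ((652.8929443359375, 46.24840545654297), (103.1541976928711, 21.3890380859375), 66.08624267578125) [0.6526 0.0411 0.152 ] dir 63.343692763512735 from pivot 67.39774488895475
wrist dark 1733 ((665.409912109375, 66.83171081542969), (53.897586822509766, 13.022505760192871), 63.51447296142578) [0.665  0.0656 0.1537] dir 63.51338485175865 from pivot 65.66378239580737
```

View pics/w2.png

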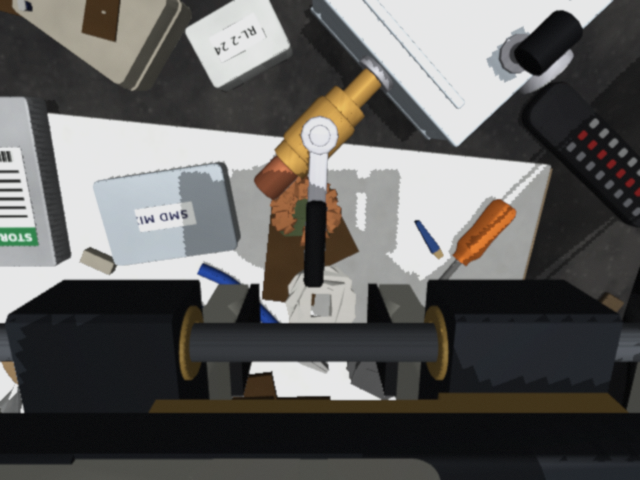

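The lever now lies straight above the pipe side at about 45–47° (sleeve at (315,245), pivot at (319,135)). Next I move above the lid handle.

Request:
carry_out(motion="0.3 0 0 0 0 0 -8; 0.3 0 0 0 0 0 -8; 0.3 0 0 0 0 0 -8; 0.3 0 0 0 0 0 -8; 0.3 0 0 0 0 0 -8")

```text
time_s: 6.95
tool_pos: [0.6655, 0.0672, 0.2357]
ee_rot: [179.8, -0.0, -73.9]
contact_force: [-0.3, 0.6, 0.6]
grip_width: 0.65
finger_force: 0.0
```

Request:
carry_out(motion="0.3 0 0 0 0 0 -5.1; 0.3 -0.002 0.045 0 0 0 0; 0.3 0 0.045 0 0 0 0; 0.3 0 0.045 0 0 0 0; 0.3 0 0.03 0 0 0 0")

```text
time_s: 7.45
tool_pos: [0.5081, 0.0094, 0.236]
ee_rot: [179.8, 0.0, -69.2]
contact_force: [0.9, 0.6, 1.0]
grip_width: 0.652
finger_force: 0.0
```

Request:
carry_out(motion="0.3 0 0 0 0 0 0; 0.3 0 0 0 0 0 0")

```text
time_s: 7.65
tool_pos: [0.5107, 0.0103, 0.2372]
ee_rot: [180.0, -0.0, -69.2]
contact_force: [-0.1, 0.5, 0.1]
grip_width: 0.651
finger_force: 0.0
```

Run:
```python
from h import *
from lev import lev
s=read_state(); print(s["tool_pos"].round(4),s["ee_rot"].round(2))
m=camera_model("wrist"); im,d=grab_frame("wrist"); cv2.imwrite("pics/w3.png",im)
v,u=np.nonzero(d>0); p=px2w("wrist",np.c_[u,v],d[v,u],m)
near=np.linalg.norm(p[:,:2]-[.512,.011],axis=1)<.035
k=near&(p[:,2]>.166)&(p[:,2]<.178)&(im[v,u].max(1)<90)
t=p[k]; print(len(t),t.mean(0),cv2.minAreaRect((t[:,:2]*1000).astype(np.float32)))
lev("wrist",np.array([.637,.0037])); lev("top",np.array([.637,.0037]));lev("side",np.array([.637,.0037]))
```

```text
[0.5107 0.0103 0.2372] [179.97  -0.   -69.17]
1381 [0.51174682 0.01320126 0.17141853] ((511.2655029296875, 14.484474182128906), (25.339229583740234, 19.21171760559082), 21.623022079467773)
wrist all 4286 ((652.2704467773438, 45.857505798339844), (103.4881362915039, 21.748641967773438), 66.52481842041016) [0.6513 0.0414 0.1512] dir 63.71991305010126 from pivot 69.25520657272112
wrist dark 2200 ((653.1488037109375, 45.79482650756836), (103.89408874511719, 15.247450828552246), 61.109642028808594) [0.6608 0.0612 0.1523] dir 61.4455315129631 from pivot 67.53695217418728
top all 240 ((654.6974487304688, 46.870025634765625), (101.96382904052734, 13.442821502685547), 63.956764221191406) [0.6587 0.0556 0.1517] dir 65.08317555781007 from pivot 67.33679043618073
top dark 92 ((663.86376953125, 68.16679382324219), (52.37849426269531, 11.067327499389648), 63.5294303894043) [0.6632 0.0671 0.1528] dir 63.131025981184095 from pivot 67.5633900064499
side all 205 ((655.4664306640625, 41.43567657470703), (101.73747253417969, 18.30402183532715), 60.58552932739258) [0.6516 0.0376 0.1514] dir 63.428603361269815 from pivot 66.62256504461581
side dark 58 ((664.898681640625, 64.22565460205078), (49.42831039428711, 10.717450141906738), 61.430057525634766) [0.6627 0.0622 0.1532] dir 62.69317118108779 from pivot 66.30169805158644
```

View pics/w3.png

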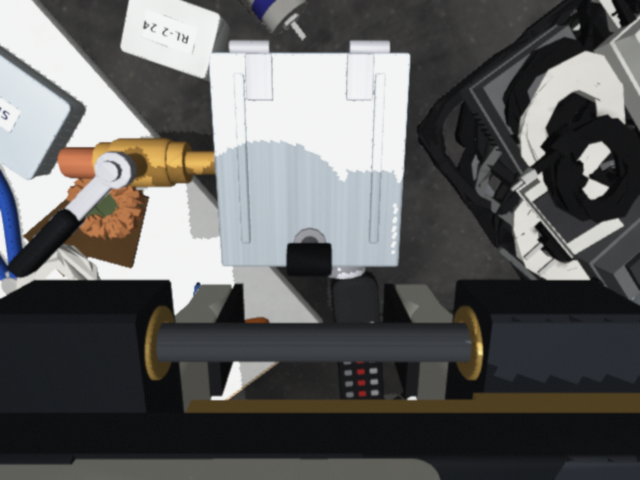

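The wrist view shows the handle at (309,259), squared up and midway between the fingers. The lever lies at about 45° to the pipe, from pivot (114,172) to tip (20,268). I'll descend and grip the handle.

Request:
carry_out(motion="0.3 -0.002 -0.001 0.03 0 0 0; 0.3 0 0 0.03 0 0 0; 0.3 0 0 0.022 0 0 0; 0.3 0 0 0.011 0 0 0; 0.3 0 0 0 0 0 0", grip_force=25)

```text
time_s: 8.5
tool_pos: [0.5109, 0.0125, 0.1431]
ee_rot: [179.8, -0.0, -69.2]
contact_force: [0.9, 0.8, 1.2]
grip_width: 0.651
finger_force: 0.0
```

Request:
carry_out(motion="-1 0 0 0 0 0 0; -1 0 0 0 0 0 0; -1 0 0 0 0 0 0; -1 0 0 0 0 0 0; -1 0 0 0 0 0 0")

```text
time_s: 9.0
tool_pos: [0.5124, 0.0131, 0.1452]
ee_rot: [-179.9, -0.0, -69.2]
contact_force: [4.8, 1.2, -1.8]
grip_width: 0.298
finger_force: 25.0
```

Request:
carry_out(motion="-1 0.0041 0 -0.0099 0 0 0; -1 0.0049 0 -0.0095 0 0 0; -1 0.0058 0 -0.009 0 0 0; -1 0.0065 0 -0.0085 0 0 0; -1 0 0 0 0 0 0")

```text
time_s: 9.5
tool_pos: [0.5202, -0.0074, 0.1827]
ee_rot: [-179.9, -0.0, -69.2]
contact_force: [3.5, 2.5, -1.3]
grip_width: 0.292
finger_force: 25.0
```

Request:
carry_out(motion="-1 0.0072 0 -0.0079 0 0 0; -1 0.0079 0 -0.0072 0 0 0; -1 0.0085 0 -0.0065 0 0 0; -1 0.009 0 -0.0057 0 0 0; -1 0 0 0 0 0 0")

```text
time_s: 10.0
tool_pos: [0.5317, -0.0377, 0.2094]
ee_rot: [-179.9, 0.0, -69.2]
contact_force: [4.0, 2.9, -0.1]
grip_width: 0.296
finger_force: 25.0
```

Request:
carry_out(motion="-1 0 0 0 0 0 0; -1 0 0 0 0 0 0; -1 0 0 0 0 0 0")

```text
time_s: 10.3
tool_pos: [0.5315, -0.0372, 0.2091]
ee_rot: [-179.9, -0.0, -69.2]
contact_force: [4.8, 2.4, -0.6]
grip_width: 0.295
finger_force: 25.0
```

```bash
cat > lid.py <<'E'
from h import *
from lev import lev
s=read_state(); print(s["tool_pos"].round(4),s["ee_rot"].round(2),s["contact_force"].round(1),s["grip_width"])
a=np.radians(-69.1); ex=np.array([np.cos(a),np.sin(a)]); ey=np.array([-ex[1],ex[0]]); O=np.array([.5307,-.0374])
for c in ("top","side","wrist"):
    m=camera_model(c); im,d=grab_frame(c); cv2.imwrite(f"pics/{c}_{s['time_s']:.1f}.png",im)
    v,u=np.nonzero(d>0); p=px2w(c,np.c_[u,v],d[v,u],m)
    q=np.c_[(p[:,:2]-O)@ex,(p[:,:2]-O)@ey,p[:,2]]
    for nm,(b0,b1) in (("left",(.03,.055)),("right",(-.055,-.03)),("mid",(-.02,.02))):
        k=(q[:,1]>b0)&(q[:,1]<b1)&(q[:,2]>.135)&(q[:,2]<.215)&(q[:,0]>-.05)&(q[:,0]<.055)&(im[v,u].min(1)>120)
        # plane line z=a+b x restricted around the expected top face
        t=q[k]; t=t[abs(np.hypot(0,1)*((t[:,2]-.121)*np.cos(.698)-(.065-t[:,0])*np.sin(.698))-.008)<.012] if len(t) else t
        if len(t)>15:
            b=np.polyfit(t[:,0],t[:,2],1)
            r=t[:,2]-np.polyval(b,t[:,0]); t=t[abs(r)<.004]; b=np.polyfit(t[:,0],t[:,2],1)
            print(c,nm,len(t),"lid deg",np.degrees(np.arctan(-b[0])).round(2))
for c in ("top","side","wrist"): lev(c,np.array([.637,.0037]))
E
python3 lid.py; ls pics
```

```text
[ 0.5315 -0.0372  0.2091] [-1.7989e+02 -1.0000e-02 -6.9150e+01] [ 4.8  2.4 -0.6] 0.2954667988394088
side left 251 lid deg 38.49
side right 480 lid deg 38.61
side mid 564 lid deg 39.08
wrist left 5677 lid deg 38.45
wrist right 5788 lid deg 38.51
wrist mid 13106 lid deg 39.36
top all 261 ((656.3931884765625, 49.260684967041016), (93.24847412109375, 14.553468704223633), 65.98375701904297) [0.6577 0.0542 0.1515] dir 65.15552488309896 from pivot 67.69964518772905
top dark 98 ((663.8355102539062, 68.44298553466797), (52.395145416259766, 11.102334976196289), 62.614471435546875) [0.6625 0.0669 0.1523] dir 61.94218401592645 from pivot 68.00452591210174
side all 158 ((651.177001953125, 32.708770751953125), (82.7070083618164, 18.191146850585938), 59.5540657043457) [0.6462 0.0272 0.1507] dir 63.472640700908364 from pivot 68.64807203506226
side dark 33 ((658.068359375, 53.59605407714844), (27.685754776000977, 9.308384895324707), 70.05980682373047) [0.6571 0.0516 0.1535] dir 67.13413897183617 from pivot 67.22275035072782
wrist all 2221 ((656.1842041015625, 44.186134338378906), (104.51199340820312, 21.376352310180664), 60.70647430419922) [0.6456 0.0254 0.1509] dir 64.12113807651717 from pivot 68.49678754665432
wrist dark 744 ((651.814697265625, 45.83636474609375), (103.71094512939453, 18.673120498657227), 65.26614379882812) [0.6543 0.0458 0.151 ] dir 63.11156534776983 from pivot 67.67060711165043
side0.png
side_10.3.png
top0.png
top_10.3.png
topc.png
w1.png
w2.png
w3.png
wrist_10.3.png
```

Request:
carry_out(motion="-1 0.0022 0 -0.0012 0 0 0; -1 0 0 0 0 0 0; -1 0 0 0 0 0 0; -1 0 0 0 0 0 0; -1 0 0 0 0 0 0")

```text
time_s: 11.25
tool_pos: [0.5321, -0.0388, 0.2101]
ee_rot: [-179.9, 0.0, -69.1]
contact_force: [5.3, 3.5, -1.2]
grip_width: 0.295
finger_force: 25.0
```

```bash
python3 lid.py|head -7; cp pics/side_*10.[89]*.png pics/fin.png 2>/dev/null; ls pics
```

```text
[ 0.5321 -0.0388  0.2101] [-1.7989e+02  3.0000e-02 -6.9150e+01] [ 5.3  3.5 -1.2] 0.2946410827818851
side left 270 lid deg 38.73
side right 479 lid deg 39.75
side mid 561 lid deg 40.06
wrist left 5508 lid deg 39.36
wrist right 5576 lid deg 39.42
wrist mid 12948 lid deg 40.29
side0.png
side_10.3.png
side_11.2.png
top0.png
top_10.3.png
top_11.2.png
topc.png
w1.png
w2.png
w3.png
wrist_10.3.png
wrist_11.2.png
```

View pics/wrist_10.3.png

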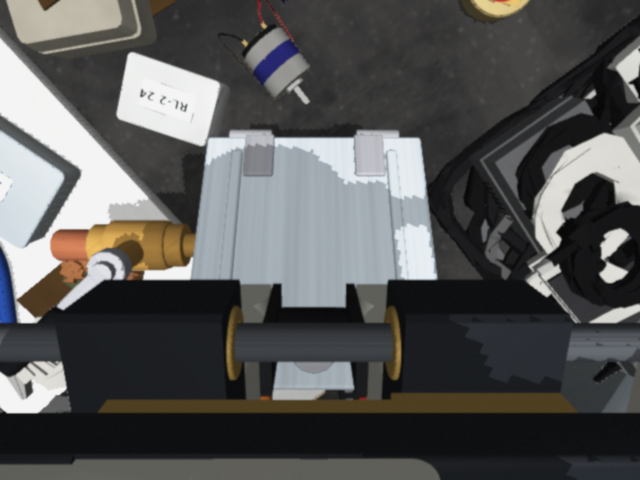

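View pics/side_10.3.png

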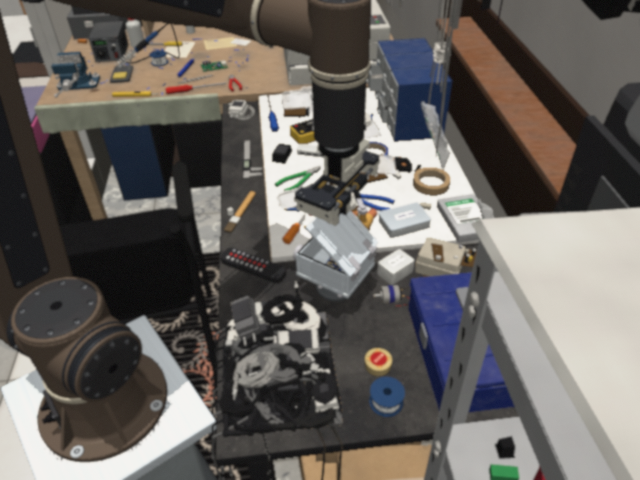

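The wrist view (tilted lid with hinges at (252,150) and (376,150)) and the side view (lid raised at (340,240), gripper on the handle) both show the lid held open. The depth fit puts it at about 39.7°, and the lever and nearby items haven't moved. Handing in.

```bash
python3 -c "
from workcell import *
print(finish_job())"
```

```text
the job is handed in; nothing more can be done
None
```

I set the vent valve to about half open (measured 45–47°) with the lid shut, then raised the lid to about 40° and handed the job in with the gripper still holding it there.

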